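# Weigh and ring up a tin of tea

## Robot

A 6-joint arm with a two-finger parallel gripper is mounted at the origin on the work surface. World frame = base frame: x ahead of the robot, y to its left, z up, the work surface at z = 0. Lengths are in m, angles in rad, forces in N, time in s.
With the tool pointing down it reaches from about 0.225 to 0.875 m from the base axis. Payload 3.4 kg.
Tool frame: the origin (TCP) lies at the very end of the fingers, on their centre line; the grasp point (between the pads) lies 19 mm behind it (manip.tcp_to_grasp is the distance from the TCP to the grasp point, in m); z points along the fingers, y is the line along which they close (so a half turn about z gives the same grasp; the last joint's range is limited). The gripper opens to 85 mm and grips with 20 to 120 N. Pads are 22 mm wide; open, the fingers measure 114 mm over their backs; the gripper's body (76 mm by 85 mm) begins 54 mm behind the grasp point. The pads swing forward as they close: fully open they stand 13 mm farther back than shut.
Start: joints at [-1.322, 0.276, 1.505, -0, 1.361, -0.121], TCP at [0.208, -0.536, 0.231] pointing down, gripper open.
Joint ranges: [-2.89, 2.89], [-0.75, 2.08], [0.22, 2.7], [-1.18, 4.32], [0.11, 2.71], [-2.7, 2.7]. Speed limits (rad/s): [2.57, 2.57, 3.14, 3.14, 3.14, 3.14].

## Interface

Orientations are given as a unit quaternion [w, x, y, z].
In Python, from rig import status, get_image, job, manip gives the robot as it stands.
- The arm moves only by the tool apply_moves, never from a script. Its arguments are lists of equal length, an entry for each row: "xyz": the shift along the tool's x, y, z each as a share of 0.3 m, from -1 to 1, a list of three; "rot": the turn, a rotation vector about the tool's x, y, z each as a share of 60 degrees, from -1 to 1, a list of three; "hand": the opening, from -1 (shut) to 1 (fully open). A call has 1 to 8 rows; each row shifts and turns the commanded pose from where the row before left it, along the tool's axes as they then stand; what a row does not reach is not made up. A row lasts 1/8 s, in which the tool goes at most 62.5 mm and 10.7 degrees, less where a joint would pass 70% of its speed; a pose out of reach is approached as far as the arm can. A call with a number of a shift or a turn outside -1 to 1 is refused whole. A call with a gripper value outside its range is refused whole. The fingers move at their own pace and stop on an object; "force" is the grip in N (left out, the last holds). Time passes only in rows, so rows that do not move let the fingers close. It gives the time, the measured TCP pose, the force, the opening and the grip force at its end, in the units of the state.
- status.get_state(): the state, without advancing time (a new reading comes with each control period).
- get_image(name): name is "side" or "top"; returns a dict with "pixels" (384x512x3 uint8, red, green, blue), "fovy" (degrees; the focal length in pixels is half the picture's height over the tangent of half this angle, whatever the lens; pixels are square), "cx", "cy" (the principal point, pixels), "origin" and "orientation" of the camera in the world. Camera axes: x right, y down, z forward; pixel columns grow to the right and rows downward; lengths in m; the calibration is good to about 2 mm. A picture is of the moment at which its call begins. There is no depth.
- job.sign_off(): hands the job in; it is judged then, once.
The state is a dict: "clock": time; "qpos": joint angles; "qd": joint speeds; "effort": joint torques, N m; "position": TCP position; "ee_rot": TCP orientation; "contact_force": force on the tool from outside, world axes, zero at the start; "moment": the same for the moment, N m; "width": finger opening in m; "gripper_force": force on a finger pad.
Only numpy, scipy, OpenCV 4.12 (cv2) and the standard library are available. Lean on these libraries where they do the work, as an engineer would, in place of code of your own. Each camera call takes 0.05 s, during which the arm holds its last target. There are 200 camera calls.

## Task

Weigh the red tin from the plywood rack and ring it up: press the white zero key while the weighing plate is still empty, stand the tin on the plate and let go, then press the blue, yellow and green keys in that order, one at a time, while it stands there. Then set the tin upright in the empty lane of the grey order tray, wholly on the green card; it fits that lane only lengthways, so take it off the plate by its other pair of sides. Set the tin down gently each time, never press the red or black key, and leave everything else where it stands.

Things in the scene. Friction and masses are not known exactly. Their poses are not given: they have to be found in the camera images.
- tin: The tin to sell: red box-shaped tea tin, cream labels, flat brass-coloured lid, 100 mm high, 46 x 64 mm across, 0.25 kg. Origin: centre of the underside; x across the 46 mm width, y along the 64 mm width. Mass varies 40 percent. Starts upright in one of the rack's lanes, its 46 mm width (x) along the lane, its 64 mm width filling it (5 mm play a side): grip it there across the 46 mm width
- rack: Plywood stock rack, fixed, 130 (x) x 163 (y) mm, left or right of the scale. Two lanes 74 mm wide along x, centred at y = +39.5 and -39.5 mm; 120 mm long inside. Floor 5 mm; lane walls 5 mm thick, tops at 105 mm, level with the tins' tops; end lips 5 mm thick, 25 mm high. Origin: centre of underside
- order_tray: Grey metal order tray, fixed, 150 (x) x 127 (y) mm, on the side of the scale without the rack. Two lanes 56 mm wide along x, centred at y = +30.5 and -30.5 mm, 140 mm long inside. Floor 5 mm; lane walls 5 mm thick, tops at 105 mm; end lips 5 mm thick, 25 mm high. A tin fits with its 64 mm width along the lane; no finger fits beside it. Origin: centre of underside
- card: Green card fixed on the floor of the order tray's empty lane, at the lane's middle: 90 mm along the lane (x) x 52 mm x 2 mm thick. Origin: centre of the underside, 5 mm above the counter
- pan (a point): Centre of the top of the scale's rigid steel weighing plate, 170 (x) x 200 (y) mm, 76 mm above the counter; x points away from the keypad. The white scale (fixed) is 290 x 220 mm: its case reaches from 205 mm before this point (-x) to 85 mm behind it; the keypad deck, 40 mm high, is nearer the robot. Fixed 230 mm bottles stand beyond world x = 0.75
- key_white (a joint): Travel of the white spring key, m: 0 up, 0.006 fully down; a press counts from 0.004. It starts to move at 1.5 N, is fully down at 5 N and springs back up
- key_white_top (a point): Centre of the top of the round white key, 24 mm in diameter, pressed straight down; at rest 62 mm above the counter, 10 mm proud of its round grey housing (40 mm in diameter). Six keys stand in two rows of three, 46 mm between rows (the far row 127 mm from the plate's centre) and 55 mm within a row; which colour is where varies
- key_blue (a joint): Travel of the blue spring key, m: 0 up, 0.006 fully down; a press counts from 0.004. It starts to move at 1.5 N, is fully down at 5 N and springs back up
- key_blue_top (a point): Centre of the top of the round blue key, 24 mm in diameter, pressed straight down; at rest 62 mm above the counter, 10 mm proud of its round grey housing (40 mm in diameter). Six keys stand in two rows of three, 46 mm between rows (the far row 127 mm from the plate's centre) and 55 mm within a row; which colour is where varies
- key_yellow (a joint): Travel of the yellow spring key, m: 0 up, 0.006 fully down; a press counts from 0.004. It starts to move at 1.5 N, is fully down at 5 N and springs back up
- key_yellow_top (a point): Centre of the top of the round yellow key, 24 mm in diameter, pressed straight down; at rest 62 mm above the counter, 10 mm proud of its round grey housing (40 mm in diameter). Six keys stand in two rows of three, 46 mm between rows (the far row 127 mm from the plate's centre) and 55 mm within a row; which colour is where varies
- key_green (a joint): Travel of the green spring key, m: 0 up, 0.006 fully down; a press counts from 0.004. It starts to move at 1.5 N, is fully down at 5 N and springs back up
- key_green_top (a point): Centre of the top of the round green key, 24 mm in diameter, pressed straight down; at rest 62 mm above the counter, 10 mm proud of its round grey housing (40 mm in diameter). Six keys stand in two rows of three, 46 mm between rows (the far row 127 mm from the plate's centre) and 55 mm within a row; which colour is where varies
- key_red (a joint): Travel of the red spring key, m: 0 up, 0.006 fully down; a press counts from 0.004. It starts to move at 1.5 N, is fully down at 5 N and springs back up
- key_red_top (a point): Centre of the top of the round red key, 24 mm in diameter, pressed straight down; at rest 62 mm above the counter, 10 mm proud of its round grey housing (40 mm in diameter). Six keys stand in two rows of three, 46 mm between rows (the far row 127 mm from the plate's centre) and 55 mm within a row; which colour is where varies. Not to be pressed
- key_black (a joint): Travel of the black spring key, m: 0 up, 0.006 fully down; a press counts from 0.004. It starts to move at 1.5 N, is fully down at 5 N and springs back up
- key_black_top (a point): Centre of the top of the round black key, 24 mm in diameter, pressed straight down; at rest 62 mm above the counter, 10 mm proud of its round grey housing (40 mm in diameter). Six keys stand in two rows of three, 46 mm between rows (the far row 127 mm from the plate's centre) and 55 mm within a row; which colour is where varies. Not to be pressed
- blue_tin: Bystander: blue tin in the rack's other lane, blue lid, 100 mm high, 46 x 64 mm across, 0.25 kg. Origin: centre of the underside; x across the 46 mm width, y along the 64 mm width
- yellow_tin: Bystander: yellow tin already in the order tray, 100 mm high, 46 x 64 mm across, 0.25 kg. Origin: centre of the underside; x across the 46 mm width, y along the 64 mm width; its y along the lane
- honey_jar: Bystander: amber jar with a brass lid behind (+x of) the rack, 64 mm in diameter, 105 mm high. Origin: centre of the underside
- olive_jar: Bystander: green jar behind (+x of) the order tray, 64 mm in diameter, 105 mm high. Origin: centre of the underside
- pot: Bystander: white ceramic cup near the robot on its left, 68 mm in diameter, 90 mm high. Origin: centre of the underside
- spice_jar: Bystander: small red jar with a black lid behind (+x of) the rack, 44 mm in diameter, 70 mm high. Origin: centre of the underside
- scale: The white scale's case. Origin: middle of its underside, 55 mm nearer the robot than the plate's centre; x points away from the keypad
There are look-alikes about, which are no part of the job. What is shaped like the tin but pink is not meant.

How it is judged:
On the way, in this order (a step that is already met when the one before it is completed fails the run):
1. the white key pressed with the plate empty (value of joint key_white above 0.004 m and not (x of tin in the frame of pan between -0.06 and 0.06 m and y of tin in the frame of pan between -0.07 and 0.07 m and z of tin in the frame of pan between -0.008 and 0.008 m and angle between tin's own z axis and vertical below 0.1 rad)), for 0.04 s.
2. the red tin stands released on the weighing plate (x of tin in the frame of pan between -0.06 and 0.06 m and y of tin in the frame of pan between -0.07 and 0.07 m and z of tin in the frame of pan between -0.008 and 0.008 m and angle between tin's own z axis and vertical below 0.1 rad and contact force between the fingers and tin below 0.2 N and linear speed of tin below 0.03 m/s), for 0.2 s.
3. the blue key pressed (value of joint key_blue above 0.004 m and x of tin in the frame of pan between -0.06 and 0.06 m and y of tin in the frame of pan between -0.07 and 0.07 m and z of tin in the frame of pan between -0.008 and 0.008 m and angle between tin's own z axis and vertical below 0.1 rad), for 0.04 s.
4. the yellow key pressed (value of joint key_yellow above 0.004 m and x of tin in the frame of pan between -0.06 and 0.06 m and y of tin in the frame of pan between -0.07 and 0.07 m and z of tin in the frame of pan between -0.008 and 0.008 m and angle between tin's own z axis and vertical below 0.1 rad), for 0.04 s.
5. the green key pressed (value of joint key_green above 0.004 m and x of tin in the frame of pan between -0.06 and 0.06 m and y of tin in the frame of pan between -0.07 and 0.07 m and z of tin in the frame of pan between -0.008 and 0.008 m and angle between tin's own z axis and vertical below 0.1 rad), for 0.04 s.
At the end, for the whole second after the job is handed in: The red tin stands upright (within 0.08 rad), released and at rest on the green card in the order tray's empty lane, its 64 mm width along the lane (within 0.25 rad), its centre within 13 mm along the lane and 10 mm across of the card's centre; all keys are up again (x of tin in the frame of card between -0.013 and 0.013 m and y of tin in the frame of card between -0.01 and 0.01 m and z of tin in the frame of card between -0.002 and 0.006 m and angle between tin's own z axis and vertical below 0.08 rad and angle between the y axis of tin and the x axis of card, either way round below 0.25 rad and linear speed of tin below 0.02 m/s and contact force between the fingers and tin below 0.2 N and value of joint each of key_white, key_blue, key_yellow, key_green, key_red, key_black below 0.002 m); the robot touches nothing.
It fails at once if two keys down at once (value of joint each of key_white, key_blue above 0.003 m or value of joint each of key_white, key_yellow above 0.003 m or value of joint each of key_white, key_green above 0.003 m or value of joint each of key_blue, key_yellow above 0.003 m or value of joint each of key_blue, key_green above 0.003 m or value of joint each of key_yellow, key_green above 0.003 m).
It fails at once if the red or the black key pressed (value of joint any of key_red, key_black above 0.003 m).
It fails at once if the white key pressed with the tin on the plate, or the blue, yellow or green key pressed while the tin is not standing on the plate ((value of joint key_white above 0.003 m and (x of tin in the frame of pan between -0.06 and 0.06 m and y of tin in the frame of pan between -0.07 and 0.07 m and z of tin in the frame of pan between -0.008 and 0.008 m and angle between tin's own z axis and vertical below 0.1 rad)) or (value of joint any of key_blue, key_yellow, key_green above 0.003 m and not (x of tin in the frame of pan between -0.06 and 0.06 m and y of tin in the frame of pan between -0.07 and 0.07 m and z of tin in the frame of pan between -0.008 and 0.008 m and angle between tin's own z axis and vertical below 0.1 rad))).
It fails at once if the tin dropped (falling unheld faster than 0.3 m/s in the last 20 mm) or slammed down with over 60 N on the scale or in the order tray (contact force between tin and scale above 60 N or contact force between tin and card above 60 N or (linear speed of tin above 0.3 m/s and contact force between the fingers and tin below 0.2 N and ((horizontal distance between tin and pan below 0.08 m and z of tin in the frame of pan below 0.02 m) or (horizontal distance between tin and card below 0.06 m and z of tin in the frame of card below 0.022 m)))).
It fails at once if another thing knocked over or shoved more than 30 mm (distance of any of blue_tin, yellow_tin, honey_jar, olive_jar, pot, spice_jar from where it was at the start of the episode above 0.03 m or angle between any of blue_tin, yellow_tin, honey_jar, olive_jar, pot, spice_jar's own z axis and vertical above 0.35 rad).
It also fails if it takes over 72 s, if anything falls off the work surface, if the arm or the gripper's body presses on something with over 40 N, if the wrist force passes 120 N, or if a joint passes its speed limit or range.

## Working session

There is one attempt and no reset: what is moved stays moved. The work goes in short steps, Python scripts to look and compute and a tool call to move; the robot and the scene stay as the last step left them, time stands still between calls to the robot, and variables do not carry over. Pictures are saved under pics/ and viewed, at most 10 in all, crops included, and the job is handed in when it is done.

Besides the shell and the picture viewer there is one more tool, called as name(argument=value, ...) on one line, values as JSON. apply_moves: Moves the arm, as the interface text tells. Its arguments: {"type":"object","properties":{"xyz":{"type":"array","items":{"type":"array","items":{"type":"number","minimum":-1,"maximum":1}}},"rot":{"type":"array","items":{"type":"array","items":{"type":"number","minimum":-1,"maximum":1}}},"hand":{"type":"array","items":{"type":"number"}},"force":{"type":"number"}},"required":["xyz","rot","hand"]}

```bash
ls; mkdir -p pics
cat > h.py <<'E'
import numpy as np, cv2, math
from scipy.spatial.transform import Rotation as R
from rig import status,get_image,job,manip
def cam(n):
    d=get_image(n); d={k:(np.array(v) if isinstance(v,(list,tuple)) else v) for k,v in d.items()}
    np.save(f'pics/{n}_cal.npy',d,allow_pickle=True); return d
def load(n): return np.load(f'pics/{n}_cal.npy',allow_pickle=True).item()
def K(d): return d['pixels'].shape[0]/2/math.tan(math.radians(d['fovy'])/2)
def Rm(d):
    o=np.array(d['orientation']); return o if o.shape==(3,3) else R.from_quat(o[[1,2,3,0]]).as_matrix()
def px2w(d,u,v,z):
    r=Rm(d)@np.array([(u-d['cx'])/K(d),(v-d['cy'])/K(d),1]); o=np.array(d['origin'])
    return o+r*(z-o[2])/r[2]
def w2px(d,p):
    c=Rm(d).T@(np.array(p)-d['origin']); return K(d)*c[0]/c[2]+d['cx'],K(d)*c[1]/c[2]+d['cy']
E
python3 - <<'E'
from h import *
for n in('top','side'):
    d=cam(n); print(n,{k:v for k,v in d.items() if k!='pixels'})
    cv2.imwrite(f'pics/{n}0.png',cv2.resize(d['pixels'][:,:,::-1],(800,600),interpolation=cv2.INTER_CUBIC))
print(status.get_state())
E
```

```text
pics
top {'fovy': 54.25921394330918, 'cx': 255.1756574524712, 'cy': 197.8558823977085, 'origin': array([ 0.32904298, -0.02605975,  1.1759649 ]), 'orientation': array([-0.04751944,  0.70805781, -0.7024294 ,  0.05467147])}
side {'fovy': 57.208843188502655, 'cx': 256.5362920554728, 'cy': 193.63989397610308, 'origin': array([-0.07187124,  0.45858943,  0.57146528]), 'orientation': array([ 0.18805937, -0.36207279,  0.80833898, -0.42441143])}
{'clock': 0.1, 'qpos': array([-1.32201869e+00,  2.76508799e-01,  1.50604073e+00, -4.25749620e-05,
        1.36073361e+00, -1.21004364e-01]), 'qd': array([-1.42125847e-03, -1.29145371e-03, -3.02698565e-03,  2.01358713e-05,
       -1.21664980e-03, -5.52887199e-04]), 'effort': array([-5.20922868e-05, -4.17703307e+01, -2.46404260e+01, -2.87989942e-04,
        5.87597169e-03,  1.04438186e-05]), 'position': array([ 0.20766543, -0.53565008,  0.2305257 ]), 'ee_rot': array([-8.42186668e-04,  9.82955124e-01,  1.83843707e-01, -7.47361224e-05]), 'contact_force': array([-0.22099955, -0.91474557, -0.5402923 ]), 'moment': array([ 0.00637867, -0.0241673 ,  0.00724572]), 'gripper_force': 0.0, 'width': 0.0853784054765852}
```

View pics/top0.png

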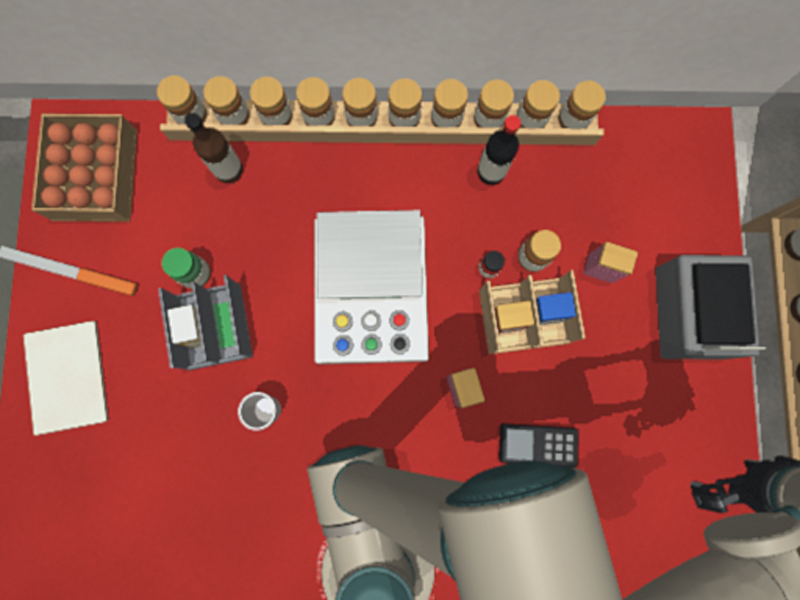

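View pics/side0.png

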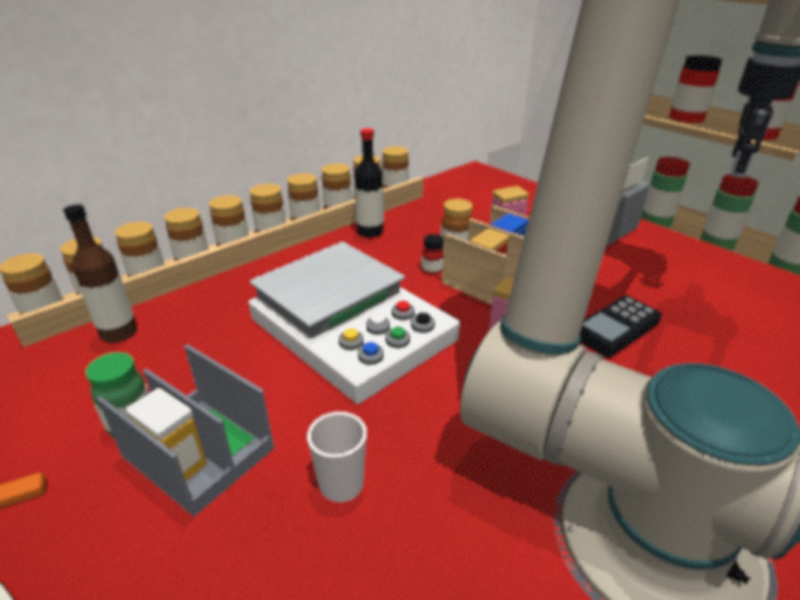

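Candidates for the tin (800x600 top view):
- brass lid in the rack at (515,317)
- pink boxes with brass lids at (465,388) and (612,262)
- blue tin at (557,307)

I choose the one in the rack and check it in a crop.

```bash
cat > crop.py <<'E'
from h import *
def mont(regs,out):  # regs (cam,x0,y0): 80x60 orig px at 5x
    t=[]
    for n,x0,y0 in regs:
        p=load(n)['pixels'][y0:y0+60,x0:x0+80,::-1]
        p=cv2.resize(p,(400,300),interpolation=cv2.INTER_CUBIC)
        for k in range(0,80,10):
            cv2.putText(p,str(x0+k),(k*5,8),0,.3,(0,0,0),1); cv2.line(p,(k*5,10),(k*5,14),(0,0,0),1)
        for k in range(10,60,10): cv2.putText(p,str(y0+k),(0,k*5+3),0,.3,(0,0,0),1)
        t.append(p)
    cv2.imwrite(out,np.vstack([np.hstack(t[:2]),np.hstack(t[2:])]))
E
python3 -c "
from crop import *
mont([('top',98,178),('top',200,180),('top',302,172),('side',275,130)],'pics/m1.png')"
```

```text
(no output)
```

View pics/m1.png

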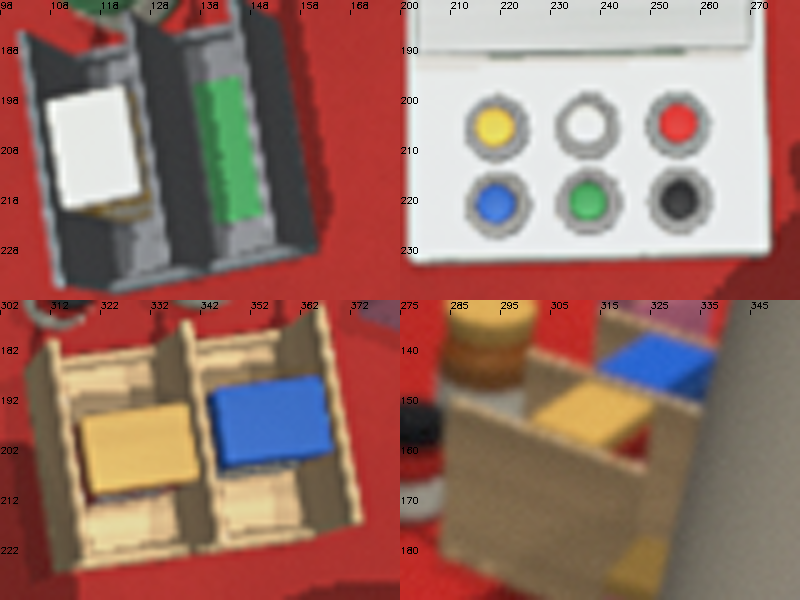

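```bash
cat > fit.py <<'E'
from h import *
from scipy.optimize import least_squares
from crop import mont
T=load('top');S=load('side')
def place(q,P):
    c,s=np.cos(q[2]),np.sin(q[2]); return [(q[0]+c*a-s*b,q[1]+s*a+c*b,z) for a,b,z in P]
def fit(P,uv,q0):
    f=lambda q:(np.array([w2px(T,p) for p in place(q,P)])-uv).ravel()
    r=least_squares(f,q0); return r.x,np.abs(r.fun).max()
key=np.array([[218.4,205],[237.2,204.6],[255.2,204.4],[218.8,220.4],[237.2,220],[255.6,219.6]])
for sgn in(1,):
    KP=[(x,y,.062) for x in(-.127,-.173) for y in(.055,0,-.055)]
    pan,e=fit(KP,key,[.5,.03,0]); print('pan',pan,e)
    print('keys Y W R / B G K',np.round(place(pan,KP),4).tolist())
    print('side keys',[np.round(w2px(S,p),1).tolist() for p in place(pan,KP)])
lid=np.array([[317.6,194.8],[339.6,192.2],[341.6,208],[319.6,210.6]])
TP=[(.023,.032,.105),(.023,-.032,.105),(-.023,-.032,.105),(-.023,.032,.105)]
tin,e=fit(TP,lid,[.4,-.25,0]);print('tin',tin,e)
o=lambda x,y:((x+.5)/5-.5,(y+.5)/5-.5)
B=np.array([98,178]); w=np.array([302,172])
# card left edge ends
cd=np.array([o(196,84),o(222,222)])+B
card,e=fit([(.045,.026,.007),(-.045,.026,.007)],cd,[.4,.35,0]);print('card',card,e)
RP=[(.065,.0815,.105),(-.065,.0815,.105),(.065,-.0815,.105),(-.065,-.0815,.105)]
E
python3 fit.py
```

```text
pan [0.59720838 0.02121582 0.02833081] 0.23418773823522088
keys Y W R / B G K [[0.4687, 0.0726, 0.062], [0.4703, 0.0176, 0.062], [0.4718, -0.0374, 0.062], [0.4227, 0.0713, 0.062], [0.4243, 0.0163, 0.062], [0.4258, -0.0387, 0.062]]
side keys [[224.9, 211.9], [242.3, 202.5], [258.5, 193.7], [237.7, 220.8], [255.2, 210.8], [271.5, 201.5]]
tin [ 0.47669397 -0.25157572  0.11887989] 0.20096934705605918
card [0.46976112 0.29957587 0.23455731] 0.12318276579736676
```

```bash
cat >> fit.py <<'E'
p=[.20767,-.53565,.2305]
print('tcp top',w2px(T,p),'side',w2px(S,p))
print('lid side',[np.round(w2px(S,q),1).tolist() for q in place(tin,TP)])
print('pan side',[np.round(w2px(S,q),1).tolist() for q in place(pan,[(a,b,.076) for a in(.085,-.085) for b in(.1,-.1)])])
print('pan top',[np.round(w2px(T,q),1).tolist() for q in place(pan,[(a,b,.076) for a in(.085,-.085) for b in(.1,-.1)])])
TY=[(a,b,z) for z in(.105,0) for b in(.0635,-.0635) for a in(.075,-.075)]
# card centre = tray origin + y offset -0.0305 in tray frame (empty lane nearer scale)
tray=place(card,[(0,.0305,0)])[0][:2]+(card[2],)
print('tray',tray)
print('tray top',[np.round(w2px(T,q),1).tolist() for q in place(tray,TY)])
print('tray side',[np.round(w2px(S,q),1).tolist() for q in place(tray,TY)])
E
python3 fit.py|tail -7
python3 -c "
from crop import *
mont([('side',60,220),('side',205,180),('side',160,150),('top',430,290)],'pics/m2.png')"
```

```text
tcp top (np.float64(457.61980670836994), np.float64(303.73273331629775)) side (np.float64(470.1330873294257), np.float64(110.99302030658603))
lid side [[300.6, 153.1], [313.4, 145.4], [327.0, 150.3], [314.4, 158.5]]
pan side [[160.2, 178.9], [219.9, 154.1], [198.3, 207.2], [259.9, 176.3]]
pan top [[202.9, 135.5], [268.7, 134.3], [202.9, 190.7], [270.2, 189.4]]
tray (np.float64(0.4626725395967384), np.float64(0.3292406957960324), np.float64(0.23455730559647697))
tray top [[101.4, 184.3], [110.3, 235.0], [144.8, 174.7], [154.5, 225.0], [114.5, 190.2], [122.9, 236.6], [154.0, 181.4], [163.1, 227.4]]
tray side [[63.4, 254.0], [114.4, 290.6], [120.1, 218.9], [170.6, 247.2], [79.3, 291.4], [127.4, 328.8], [130.1, 254.9], [177.4, 284.4]]
```

View pics/m2.png

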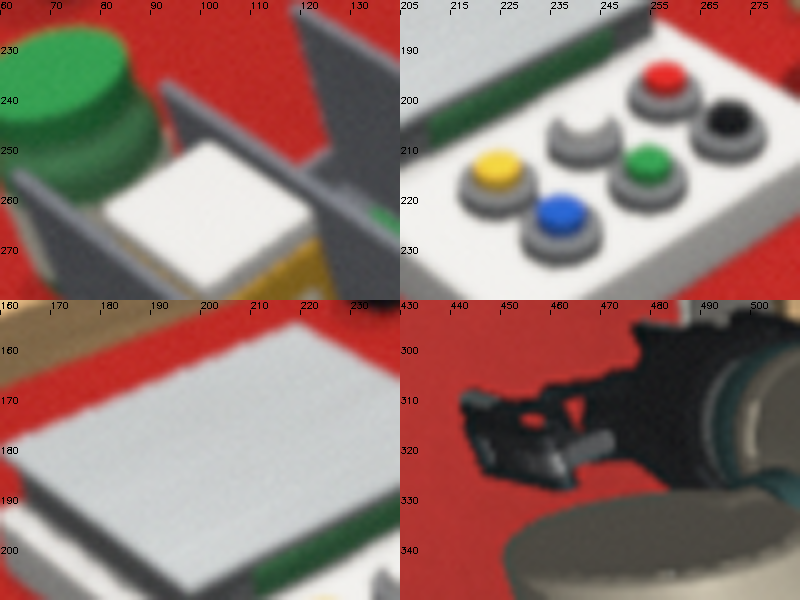

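Both views agree: the side-view projections of keys, plate corners and tray match the picture to within 1 px. The red body under the brass lid confirms the tin. Next I shut the hand and turn it to the rack yaw.

apply_moves(xyz=[[0,0,0],[0,0,0],[0,0,0],[0,0,0],[0,0,0],[0,0,0],[0,0,0],[0,0,0]], rot=[[0,0,-0.1575],[0,0,-0.1575],[0,0,-0.1575],[0,0,-0.1575],[0,0,-0.1575],[0,0,-0.1575],[0,0,-0.1575],[0,0,-0.1575]], hand=[-1,-1,-1,-1,-1,-1,-1,-1])

```text
clock: 1.1
position: [0.2077, -0.5358, 0.2308]
ee_rot: [-0.0, 0.662, 0.75, 0.0]
contact_force: [0.5, -0.1, 0.9]
width: 0.0001
gripper_force: 0.0
```

```bash
cat > to.py <<'E'
import sys
from h import *
def go(x,y,z,psi=None):
    s=status.get_state(); q=np.array(s['ee_rot']); M=R.from_quat(q[[1,2,3,0]]).as_matrix()
    d=M.T@(np.array([x,y,z])-s['position'])
    print('t',s['clock'],'pos',np.round(s['position'],4),'tilt',round(math.degrees(math.acos(-M[2,2])),2),'F',np.round(s['contact_force'],1),'w',round(s['width'],4),'g',round(s['gripper_force'],1))
    cur=math.degrees(math.atan2(M[1,1],M[0,1])); print('psi',round(cur,2),'shift mm',np.round(d*1e3,1),'share',np.round(d/.3,4),'rows>=',math.ceil(np.linalg.norm(d)/.05))
    if psi is not None: print('rotz deg',round(cur-psi,2),'share',round((cur-psi)/60,4))
if __name__=='__main__': go(*map(float,sys.argv[1:]))
E
python3 to.py .4703 .0176 .16
```

```text
t 1.1 pos [ 0.2077 -0.5358  0.2308] tilt 0.06 F [ 0.5 -0.1  0.9] w 0.0001 g 0.0
psi 7.1 shift mm [516.6 329.   71.3] share [1.7221 1.0966 0.2376] rows>= 13
```

apply_moves(xyz=[[0.123,0.0783,0],[0.123,0.0783,0],[0.123,0.0783,0],[0.123,0.0783,0],[0.123,0.0783,0],[0.123,0.0783,0],[0.123,0.0783,0],[0.123,0.0783,0]], rot=[[0,0,0],[0,0,0],[0,0,0],[0,0,0],[0,0,0],[0,0,0],[0,0,0],[0,0,0]], hand=[-1,-1,-1,-1,-1,-1,-1,-1])

```text
clock: 2.1
position: [0.3598, -0.2193, 0.2311]
ee_rot: [-0.0, 0.664, 0.748, 0.0]
contact_force: [0.3, 0.4, -0.6]
width: 0.0001
gripper_force: 0.0
```

apply_moves(xyz=[[0.123,0.0783,0],[0.123,0.0783,0],[0.123,0.0783,0],[0.123,0.0783,0],[0.123,0.0783,0.05],[0.123,0.0783,0.1],[0,0,0.17],[0,0,0]], rot=[[0,0,0],[0,0,0],[0,0,0],[0,0,0],[0,0,0],[0,0,0],[0,0,0],[0,0,0]], hand=[-1,-1,-1,-1,-1,-1,-1,-1])

```text
clock: 3.1
position: [0.4697, 0.0166, 0.132]
ee_rot: [-0.004, 0.664, 0.748, -0.003]
contact_force: [0.9, -0.0, -0.0]
width: -0.0002
gripper_force: 0.0
```

```bash
python3 to.py .4703 .0176 .075
python3 - <<'E'
from crop import *
d=cam('top');e=cam('side');p=status.get_state()['position']
a,b=w2px(d,p),w2px(e,p);print(a,b)
mont([('top',200,170),('top',302,172),('side',205,160),('side',275,120)],'pics/m3.png')
E
```

```text
t 3.1 pos [0.4697 0.0166 0.132 ] tilt 0.57 F [ 0.9 -0.  -0. ] w -0.0002 g 0.0
psi 6.86 shift mm [ 0.8  1.3 57. ] share [0.0028 0.0043 0.1901] rows>= 2
(np.float64(236.76241217636684), np.float64(200.16738565557318)) (np.float64(241.5178377006236), np.float64(176.0035907886888))
```

View pics/m3.png

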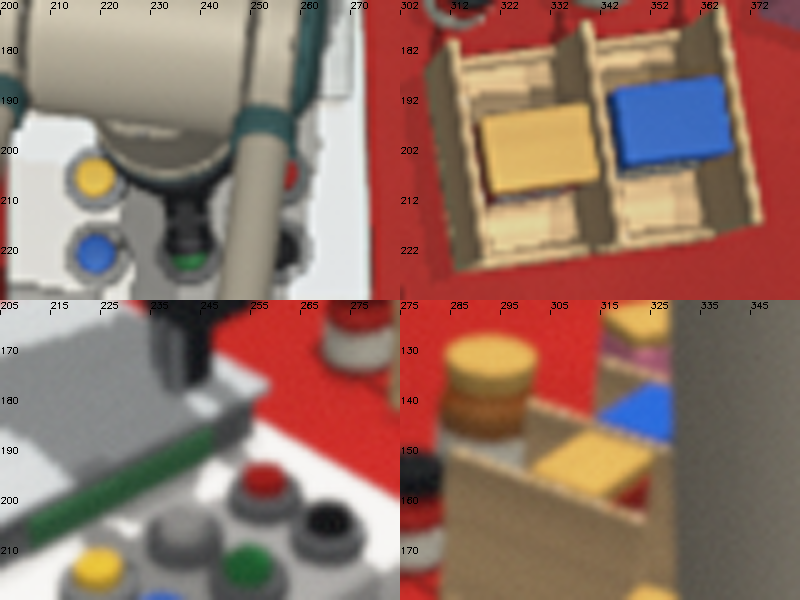

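The fingertip shows in the side view at about (241,177), as predicted. Black in the top view at (238,205–220) is the finger linkage, which sits well above the tips. Going down onto the white key.

apply_moves(xyz=[[0.003,0.004,0.1],[0,0,0.09],[0,0,0]], rot=[[0,0,0],[0,0,0],[0,0,0]], hand=[-1,-1,-1])

```text
clock: 3.58
position: [0.4745, 0.016, 0.0789]
ee_rot: [-0.0, 0.664, 0.747, -0.0]
contact_force: [-0.7, 0.5, 0.4]
width: 0.0
gripper_force: 0.0
```

```bash
python3 to.py .4703 .0176 .0565
```

```text
t 3.575 pos [0.4745 0.016  0.0789] tilt 0.01 F [-0.7  0.5  0.4] w 0.0 g 0.0
psi 6.71 shift mm [ 2.  -4.  22.4] share [ 0.0068 -0.0133  0.0747] rows>= 1
```

apply_moves(xyz=[[0.006,-0.013,0.03],[0,0,0.03],[0,0,0.013],[0,0,0],[0,0,0]], rot=[[0,0,0],[0,0,0],[0,0,0],[0,0,0],[0,0,0]], hand=[-1,-1,-1,-1,-1])

```text
clock: 4.2
position: [0.4709, 0.0179, 0.0569]
ee_rot: [0.001, 0.664, 0.748, 0.0]
contact_force: [0.6, -1.2, 4.4]
width: -0.0
gripper_force: 2.2
```

apply_moves(xyz=[[0,0,-0.05],[0,0,-0.15],[0,0,-0.2],[0,0,-0.2],[0.05,0,0],[0.1,0,0],[0.1,0,0],[0.1,0,0]], rot=[[0,0,0],[0,0,0],[0,0,0],[0,0,0],[0,0,0],[0,0,0],[0,0,0],[0,0,0]], hand=[-1,-1,-1,-1,-1,-1,-1,-1])

```text
clock: 5.2
position: [0.4565, 0.1235, 0.2347]
ee_rot: [-0.001, 0.664, 0.748, -0.001]
contact_force: [0.4, -0.2, 0.6]
width: -0.0002
gripper_force: 0.0
```

```bash
python3 to.py .4767 -.2516 .2 6.81; python3 -c "
from h import *
T=load('top')
for u,v in((312,180),(316.6,225.2),(339,176.5),(344,222)): print(px2w(T,u,v,.105))"
```

```text
t 5.2 pos [0.4565 0.1235 0.2347] tilt 0.18 F [ 0.4 -0.2  0.6] w -0.0002 g 0.0
psi 6.79 shift mm [-374.9  -24.1   34.7] share [-1.2496 -0.0805  0.1157] rows>= 8
rotz deg -0.02 share -0.0004
[ 0.53910885 -0.20152637  0.105     ]
[ 0.40752346 -0.21278465  0.105     ]
[ 0.55024229 -0.28063927  0.105     ]
[ 0.41733218 -0.29167869  0.105     ]
```

apply_moves(xyz=[[-0.08,-0.01,0],[-0.16,-0.01,0],[-0.16,-0.01,0],[-0.17,-0.01,0],[-0.17,-0.01,0],[-0.17,-0.01,0],[-0.17,-0.01,0],[-0.17,-0.01,0]], rot=[[0,0,0],[0,0,0],[0,0,0],[0,0,0],[0,0,0],[0,0,0],[0,0,0],[0,0,0]], hand=[-1,-1,-1,1,1,1,1,1])

```text
clock: 6.2
position: [0.4777, -0.2535, 0.2346]
ee_rot: [-0.002, 0.664, 0.748, 0.0]
contact_force: [0.4, -0.4, -0.9]
width: 0.0854
gripper_force: 0.0
```

apply_moves(xyz=[[0,0,0],[0,0,0],[0,0,0]], rot=[[0,0,0],[0,0,0],[0,0,0]], hand=[1,1,1])

```text
clock: 6.58
position: [0.4781, -0.2512, 0.2359]
ee_rot: [-0.001, 0.663, 0.748, 0.0]
contact_force: [1.0, 0.2, 0.5]
width: 0.0851
gripper_force: 0.0
```

```bash
python3 to.py .4767 -.2516 .062 6.81
```

```text
t 6.575 pos [ 0.4781 -0.2512  0.2359] tilt 0.09 F [1.  0.2 0.5] w 0.0851 g 0.0
psi 6.87 shift mm [ -0.4  -1.3 173.9] share [-0.0014 -0.0042  0.5796] rows>= 4
rotz deg 0.06 share 0.001
```

apply_moves(xyz=[[0,-0.004,0.12],[0,0,0.12],[0,0,0.12],[0,0,0.1],[0,0,0.08],[0,0,0.04],[0,0,0],[0,0,0]], rot=[[0,0,0],[0,0,0],[0,0,0],[0,0,0],[0,0,0],[0,0,0],[0,0,0],[0,0,0]], hand=[1,1,1,1,1,1,1,1])

```text
clock: 7.58
position: [0.478, -0.2532, 0.0634]
ee_rot: [0.001, 0.664, 0.748, 0.0]
contact_force: [-0.4, 0.4, 0.1]
width: 0.0854
gripper_force: 0.0
```

apply_moves(xyz=[[0,0,0],[0,0,0],[0,0,0],[0,0,0],[0,0,0],[0,0,0]], rot=[[0,0,0],[0,0,0],[0,0,0],[0,0,0],[0,0,0],[0,0,0]], hand=[-1,-1,-1,-1,-1,-1], force=50)

```text
clock: 8.32
position: [0.4777, -0.2534, 0.0632]
ee_rot: [0.001, 0.664, 0.748, 0.0]
contact_force: [-0.5, 0.0, 6.0]
width: 0.046
gripper_force: 50.8
```

apply_moves(xyz=[[0,0,-0.02],[0,0,-0.05],[0,0,-0.12],[0,0,-0.16],[0,0,-0.16],[0,0,-0.14],[0,0,-0.05],[0,0,0]], rot=[[0,0,0],[0,0,0],[0,0,0],[0,0,0],[0,0,0],[0,0,0],[0,0,0],[0,0,0]], hand=[-1,-1,-1,-1,-1,-1,-1,-1])

```text
clock: 9.32
position: [0.4772, -0.253, 0.2727]
ee_rot: [0.0, 0.664, 0.748, -0.0]
contact_force: [0.0, -0.6, -3.5]
width: 0.0457
gripper_force: 51.9
```

```bash
python3 to.py .6154 .0217 .27 -83.2;  python3 - <<'E'
from crop import *
d=cam('top');e=cam('side');p=status.get_state()['position']
a,b=w2px(d,p),w2px(e,p);print(a,b)
im=np.hstack([cv2.resize(d['pixels'][100:300,250:410,::-1],(400,500)),cv2.resize(e['pixels'][0:200,240:400,::-1],(400,500))])
cv2.imwrite('pics/m4.png',im)
E
```

```text
t 9.325 pos [ 0.4772 -0.253   0.2727] tilt 0.05 F [ 0.  -0.6 -3.5] w 0.0457 g 51.9
psi 6.79 shift mm [256.5 169.7   2.6] share [0.8549 0.5658 0.0087] rows>= 7
rotz deg 89.99 share 1.4998
(np.float64(343.897499544947), np.float64(192.48809597186502)) (np.float64(320.50775579866627), np.float64(93.90456679810683))
```

View pics/m4.png

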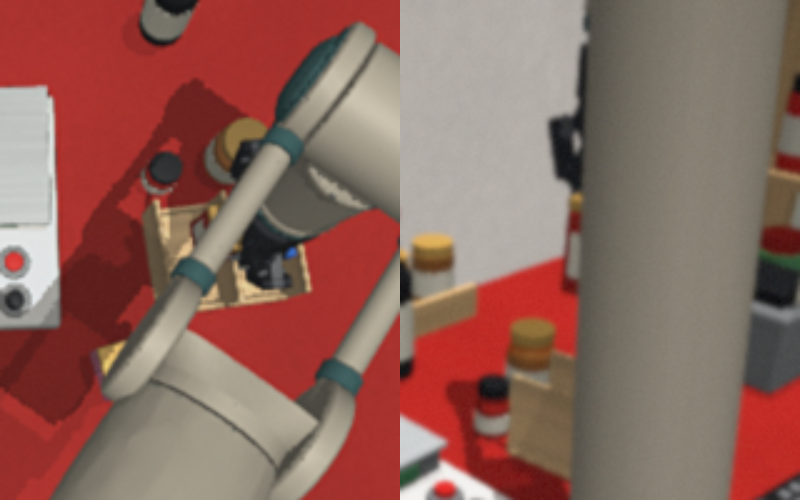

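apply_moves(xyz=[[0.06,0.04,0],[0.11,0.073,0],[0.13,0.086,0],[0.13,0.086,0],[0.13,0.086,0],[0.13,0.086,0],[0.1,0.066,0],[0.065,0.043,0]], rot=[[0,0,0],[0,0,0],[0,0,0],[0,0,0],[0,0,0],[0,0,0],[0,0,0],[0,0,0]], hand=[-1,-1,-1,-1,-1,-1,-1,-1])

```text
clock: 10.42
position: [0.6151, 0.0234, 0.2698]
ee_rot: [-0.002, 0.664, 0.748, -0.001]
contact_force: [-0.4, 0.2, -3.2]
width: 0.0459
gripper_force: 51.7
```

apply_moves(xyz=[[0,0,0],[0,0,0],[0,0,0],[0,0,0],[0,0,0],[0,0,0],[0,0,0],[0,0,0]], rot=[[0,0,0.08],[0,0,0.16],[0,0,0.17],[0,0,0.17],[0,0,0.17],[0,0,0.17],[0,0,0.17],[0,0,0.17]], hand=[-1,-1,-1,-1,-1,-1,-1,-1])

```text
clock: 11.42
position: [0.6148, 0.0211, 0.2708]
ee_rot: [-0.0, 0.984, 0.181, -0.002]
contact_force: [-0.1, -0.3, -2.1]
width: 0.0453
gripper_force: 51.9
```

apply_moves(xyz=[[0,0,0],[0,0,0],[0,0,0],[0,0,0]], rot=[[0,0,0.16],[0,0,0.08],[0,0,0],[0,0,0]], hand=[-1,-1,-1,-1])

```text
clock: 11.92
position: [0.6152, 0.0214, 0.2716]
ee_rot: [0.0, 0.998, 0.06, -0.001]
contact_force: [0.4, 0.3, -3.2]
width: 0.0456
gripper_force: 51.9
```

```bash
python3 to.py .6154 .0217 .1348 -83.2
```

```text
t 11.925 pos [0.6152 0.0214 0.2716] tilt 0.09 F [ 0.4  0.3 -3.2] w 0.0456 g 51.9
psi -83.17 shift mm [  0.4  -0.3 136.8] share [ 0.0015 -0.0009  0.4561] rows>= 3
rotz deg 0.03 share 0.0005
```

apply_moves(xyz=[[0,0,0.08],[0,0,0.12],[0,0,0.1],[0,0,0.07],[0,0,0.04],[0,0,0.02],[0,0,0.005],[0,0,0.005]], rot=[[0,0,0],[0,0,0],[0,0,0],[0,0,0],[0,0,0],[0,0,0],[0,0,0],[0,0,0]], hand=[-1,-1,-1,-1,-1,-1,-1,-1])

```text
clock: 12.92
position: [0.6162, 0.0217, 0.1412]
ee_rot: [0.0, 0.998, 0.059, 0.001]
contact_force: [0.1, -0.2, -2.9]
width: 0.0457
gripper_force: 51.7
```

apply_moves(xyz=[[0,0,0.004],[0,0,0.004],[0,0,0.003],[0,0,0],[0,0,0]], rot=[[0,0,0],[0,0,0],[0,0,0],[0,0,0],[0,0,0]], hand=[-1,-1,-1,-1,-1])

```text
clock: 13.55
position: [0.6155, 0.0217, 0.1371]
ee_rot: [0.0, 0.998, 0.059, 0.0]
contact_force: [1.1, 0.5, -2.1]
width: 0.0458
gripper_force: 51.7
```

apply_moves(xyz=[[0,0,0.004],[0,0,0.004],[0,0,0],[0,0,0]], rot=[[0,0,0],[0,0,0],[0,0,0],[0,0,0]], hand=[-1,-1,-1,-1])

```text
clock: 14.05
position: [0.6155, 0.0217, 0.1347]
ee_rot: [0.0, 0.998, 0.059, -0.0]
contact_force: [-0.6, 0.2, -3.3]
width: 0.046
gripper_force: 51.7
```

apply_moves(xyz=[[0,0,0.003],[0,0,0],[0,0,0]], rot=[[0,0,0],[0,0,0],[0,0,0]], hand=[-1,-1,-1])

```text
clock: 14.42
position: [0.6157, 0.0217, 0.1342]
ee_rot: [0.0, 0.998, 0.059, 0.0]
contact_force: [1.0, -1.1, -0.0]
width: 0.0458
gripper_force: 51.9
```

apply_moves(xyz=[[0,0,0.003],[0,0,0],[0,0,0]], rot=[[0,0,0],[0,0,0],[0,0,0]], hand=[-1,-1,-1])

```text
clock: 14.8
position: [0.6158, 0.0217, 0.1342]
ee_rot: [0.0, 0.998, 0.059, 0.001]
contact_force: [-1.8, -0.4, 5.4]
width: 0.0458
gripper_force: 52.5
```

apply_moves(xyz=[[0,0,0],[0,0,0],[0,0,0],[0,0,0],[0,0,0]], rot=[[0,0,0],[0,0,0],[0,0,0],[0,0,0],[0,0,0]], hand=[1,1,1,1,1])

```text
clock: 15.42
position: [0.6155, 0.0217, 0.1328]
ee_rot: [0.0, 0.998, 0.059, -0.0]
contact_force: [-0.3, -0.3, 0.3]
width: 0.0853
gripper_force: 0.0
```

apply_moves(xyz=[[0,0,-0.06],[0,0,-0.12],[0,0,-0.15],[0,0,-0.12],[0,0,0],[0,0,0]], rot=[[0,0,0],[0,0,0],[0,0,0],[0,0,0],[0,0,0],[0,0,0]], hand=[1,1,1,1,1,1])

```text
clock: 16.18
position: [0.6149, 0.0218, 0.267]
ee_rot: [-0.0, 0.998, 0.059, -0.001]
contact_force: [-0.2, 0.2, -0.4]
width: 0.0852
gripper_force: 0.0
```

```bash
python3 to.py .4227 .0713 .27
```

```text
t 16.175 pos [0.6149 0.0218 0.267 ] tilt 0.08 F [-0.2  0.2 -0.4] w 0.0852 g 0.0
psi -83.21 shift mm [-185.   -71.9   -2.7] share [-0.6168 -0.2396 -0.009 ] rows>= 4
```

apply_moves(xyz=[[-0.06,-0.024,0],[-0.13,-0.05,0],[-0.14,-0.054,0],[-0.14,-0.054,0],[-0.1,-0.04,0],[-0.047,-0.018,0],[0,0,0],[0,0,0]], rot=[[0,0,0],[0,0,0],[0,0,0],[0,0,0],[0,0,0],[0,0,0],[0,0,0],[0,0,0]], hand=[1,-1,-1,-1,-1,-1,-1,-1])

```text
clock: 17.18
position: [0.4245, 0.0711, 0.2676]
ee_rot: [0.0, 0.998, 0.059, 0.0]
contact_force: [0.6, 0.6, 0.5]
width: 0.0
gripper_force: 0.0
```

```bash
python3 to.py .4227 .0713 .08;  python3 - <<'E'
from crop import *
d=cam('top');e=cam('side')
im=np.hstack([cv2.resize(d['pixels'][80:260,180:324,::-1],(400,500)),cv2.resize(e['pixels'][80:260,150:294,::-1],(400,500))])
cv2.imwrite('pics/m5.png',im)
E
```

```text
t 17.175 pos [0.4245 0.0711 0.2676] tilt 0.03 F [0.6 0.6 0.5] w 0.0 g 0.0
psi -83.22 shift mm [ -1.8  -0.5 187.6] share [-0.006  -0.0016  0.6253] rows>= 4
```

View pics/m5.png

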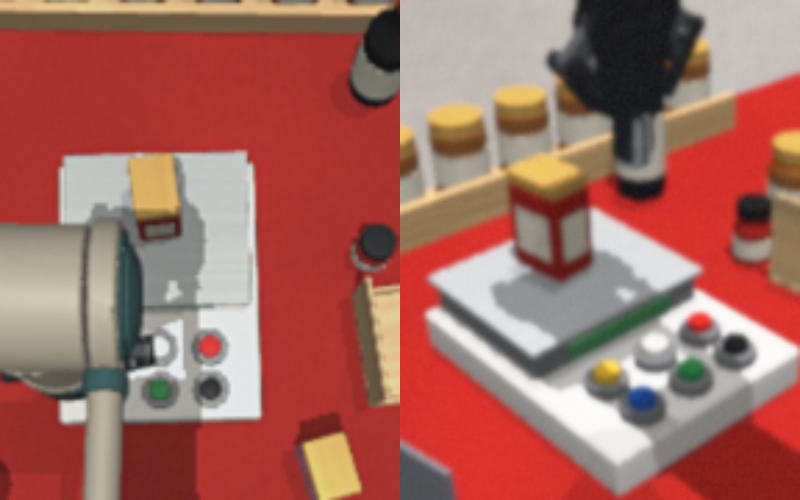

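The tin stands upright on the plate, in the side crop at (550,215). Pressing blue.

apply_moves(xyz=[[-0.006,-0.002,0.1],[0,0,0.16],[0,0,0.16],[0,0,0.13],[0,0,0.07],[0,0,0],[0,0,0]], rot=[[0,0,0],[0,0,0],[0,0,0],[0,0,0],[0,0,0],[0,0,0],[0,0,0]], hand=[-1,-1,-1,-1,-1,-1,-1])

```text
clock: 18.15
position: [0.4226, 0.0716, 0.0825]
ee_rot: [0.0, 0.998, 0.059, 0.001]
contact_force: [0.9, 0.4, 0.7]
width: 0.0004
gripper_force: 0.0
```

```bash
python3 to.py .4227 .0713 .0565
```

```text
t 18.15 pos [0.4226 0.0716 0.0825] tilt 0.08 F [0.9 0.4 0.7] w 0.0004 g 0.0
psi -83.23 shift mm [ 0.   0.3 26. ] share [0.     0.001  0.0866] rows>= 1
```

apply_moves(xyz=[[0,0,0.03],[0,0,0.03],[0,0,0.0266],[0,0,0],[0,0,0]], rot=[[0,0,0],[0,0,0],[0,0,0],[0,0,0],[0,0,0]], hand=[-1,-1,-1,-1,-1])

```text
clock: 18.77
position: [0.4217, 0.0717, 0.0561]
ee_rot: [0.0, 0.998, 0.059, 0.0]
contact_force: [0.0, -0.8, 3.8]
width: 0.0001
gripper_force: 2.4
```

apply_moves(xyz=[[0,0,-0.04],[0,0,-0.06],[0,0,0],[0.05,0.005,0],[0.1,0.009,0],[0,0,0],[0,0,0]], rot=[[0,0,0],[0,0,0],[0,0,0],[0,0,0],[0,0,0],[0,0,0],[0,0,0]], hand=[-1,-1,-1,-1,-1,-1,-1])

```text
clock: 19.65
position: [0.4658, 0.0728, 0.085]
ee_rot: [-0.0, 0.998, 0.059, -0.001]
contact_force: [-0.6, 0.6, -0.7]
width: 0.0
gripper_force: 0.0
```

```bash
python3 to.py .4687 .0726 .0565
```

```text
t 19.65 pos [0.4658 0.0728 0.085 ] tilt 0.15 F [-0.6  0.6 -0.7] w 0.0 g 0.0
psi -83.21 shift mm [ 2.9  0.6 28.5] share [0.0096 0.0019 0.0951] rows>= 1
```

apply_moves(xyz=[[0.009,0.002,0.03],[0,0,0.03],[0,0,0.034],[0,0,0],[0,0,0]], rot=[[0,0,0],[0,0,0],[0,0,0],[0,0,0],[0,0,0]], hand=[-1,-1,-1,-1,-1])

```text
clock: 20.27
position: [0.4687, 0.0726, 0.0578]
ee_rot: [0.0, 0.998, 0.059, -0.001]
contact_force: [-1.6, 0.1, 4.4]
width: -0.0002
gripper_force: 1.9
```

apply_moves(xyz=[[0,0,-0.04],[0,0,-0.06],[0,0,0],[-0.07,0.069,0],[-0.1,0.1,0],[0,0,0],[0,0,0]], rot=[[0,0,0],[0,0,0],[0,0,0],[0,0,0],[0,0,0],[0,0,0],[0,0,0]], hand=[-1,-1,-1,-1,-1,-1,-1])

```text
clock: 21.15
position: [0.4252, 0.0162, 0.0877]
ee_rot: [-0.0, 0.998, 0.059, 0.001]
contact_force: [1.2, -0.6, -0.3]
width: -0.0
gripper_force: 0.0
```

```bash
python3 to.py .4243 .0163 .0565
```

```text
t 21.15 pos [0.4252 0.0162 0.0877] tilt 0.06 F [ 1.2 -0.6 -0.3] w -0.0 g 0.0
psi -83.26 shift mm [-0.9 -0.2 31.2] share [-0.0029 -0.0005  0.1041] rows>= 1
```

Yellow's reading (z 0.0578) only just clears the 4 mm threshold, so I repeat it deeper before green.

apply_moves(xyz=[[0.07,-0.07,0],[0.096,-0.1,0],[0,0,0],[0,0,0]], rot=[[0,0,0],[0,0,0],[0,0,0],[0,0,0]], hand=[-1,-1,-1,-1])

```text
clock: 21.65
position: [0.4678, 0.0732, 0.0873]
ee_rot: [0.0, 0.998, 0.06, -0.001]
contact_force: [0.6, 0.5, -0.1]
width: 0.0
gripper_force: 0.0
```

```bash
python3 to.py .4687 .0726 .0555
```

```text
t 21.65 pos [0.4678 0.0732 0.0873] tilt 0.07 F [ 0.6  0.5 -0.1] w 0.0 g 0.0
psi -83.12 shift mm [ 0.9  0.7 31.8] share [0.0029 0.0024 0.1061] rows>= 1
```

apply_moves(xyz=[[0.002,0.001,0.035],[0,0,0.035],[0,0,0.036],[0,0,0],[0,0,0],[0,0,0]], rot=[[0,0,0],[0,0,0],[0,0,0],[0,0,0],[0,0,0],[0,0,0]], hand=[-1,-1,-1,-1,-1,-1])

```text
clock: 22.4
position: [0.4681, 0.0721, 0.056]
ee_rot: [0.0, 0.998, 0.059, -0.0]
contact_force: [-1.9, -0.8, 8.1]
width: 0.0002
gripper_force: 3.8
```

apply_moves(xyz=[[0,0,-0.04],[0,0,-0.06],[0,0,0],[-0.069,0.069,0],[-0.1,0.1,0],[0,0,0],[0,0,0]], rot=[[0,0,0],[0,0,0],[0,0,0],[0,0,0],[0,0,0],[0,0,0],[0,0,0]], hand=[-1,-1,-1,-1,-1,-1,-1])

```text
clock: 23.28
position: [0.4247, 0.0162, 0.0857]
ee_rot: [-0.0, 0.998, 0.059, 0.0]
contact_force: [0.5, -0.4, -0.6]
width: -0.0001
gripper_force: 0.0
```

```bash
python3 to.py .4243 .0163 .0555
```

```text
t 23.275 pos [0.4247 0.0162 0.0857] tilt 0.04 F [ 0.5 -0.4 -0.6] w -0.0001 g 0.0
psi -83.26 shift mm [-0.4 -0.1 30.2] share [-0.0014 -0.0004  0.1007] rows>= 1
```

apply_moves(xyz=[[0,0,0.035],[0,0,0.035],[0,0,0.032],[0,0,0],[0,0,0],[0,0,0]], rot=[[0,0,0],[0,0,0],[0,0,0],[0,0,0],[0,0,0],[0,0,0]], hand=[-1,-1,-1,-1,-1,-1])

```text
clock: 24.02
position: [0.4245, 0.0166, 0.0559]
ee_rot: [-0.0, 0.998, 0.059, 0.0]
contact_force: [-2.8, 0.7, 13.7]
width: 0.0001
gripper_force: 6.6
```

apply_moves(xyz=[[0,0,-0.06],[0,0,-0.15],[0,0,-0.18],[0,0,-0.18],[0,0,-0.14],[0,0,0],[0,0,0],[0,0,0]], rot=[[0,0,0],[0,0,0],[0,0,0],[0,0,-0.15],[0,0,-0.17],[0,0,-0.17],[0,0,-0.17],[0,0,-0.17]], hand=[-1,-1,-1,-1,-1,-1,-1,-1])

```text
clock: 25.02
position: [0.4243, 0.0164, 0.2675]
ee_rot: [-0.0, 0.879, 0.477, -0.0]
contact_force: [-0.3, 0.4, 0.0]
width: 0.0004
gripper_force: 0.0
```

apply_moves(xyz=[[0,0,0],[0,0,0],[0,0,0],[0,0,0],[0,0,0],[0,0,0]], rot=[[0,0,-0.17],[0,0,-0.17],[0,0,-0.17],[0,0,-0.16],[0,0,0],[0,0,0]], hand=[1,1,1,1,1,1])

```text
clock: 25.78
position: [0.4243, 0.0163, 0.2678]
ee_rot: [-0.0, 0.665, 0.747, -0.0]
contact_force: [-0.5, 0.4, -0.2]
width: 0.0853
gripper_force: 0.0
```

```bash
python3 to.py .6155 .0217 .27 6.8
```

```text
t 25.775 pos [0.4243 0.0163 0.2678] tilt 0.04 F [-0.5  0.4 -0.2] w 0.0853 g 0.0
psi 6.67 shift mm [-16.8 190.5  -2.3] share [-0.0561  0.6351 -0.0078] rows>= 4
rotz deg -0.13 share -0.0022
```

apply_moves(xyz=[[-0.006,0.06,0],[-0.01,0.12,0],[-0.01,0.14,0],[-0.01,0.14,0],[-0.01,0.11,0],[-0.01,0.065,0],[0,0,0],[0,0,0]], rot=[[0,0,0],[0,0,0],[0,0,0],[0,0,0],[0,0,0],[0,0,0],[0,0,0],[0,0,0]], hand=[1,1,1,1,1,1,1,1])

```text
clock: 26.78
position: [0.6151, 0.0221, 0.2679]
ee_rot: [-0.0, 0.664, 0.748, -0.0]
contact_force: [-0.4, -0.2, 1.2]
width: 0.0852
gripper_force: 0.0
```

```bash
python3 to.py .6155 .0217 .134 6.8;  python3 - <<'E'
from fit import *
d=cam('top');e=cam('side')
im=np.hstack([cv2.resize(d['pixels'][80:200,180:276,::-1],(400,500)),cv2.resize(e['pixels'][70:214,150:265,::-1],(400,500))])
cv2.imwrite('pics/m6.png',im)
q=(.6155,.0217,math.radians(-83.2+0))
P=[(a,b,.176) for a,b in((.023,.032),(.023,-.032),(-.023,-.032),(-.023,.032))]
print([np.round((np.array(w2px(e,p))-[150,70])*[400/115,500/144]+[400,0]).tolist() for p in place(q,P)])
E
```

```text
t 26.775 pos [0.6151 0.0221 0.2679] tilt 0.07 F [-0.4 -0.2  1.2] w 0.0852 g 0.0
psi 6.77 shift mm [ -0.5   0.5 133.9] share [-0.0016  0.0016  0.4462] rows>= 3
rotz deg -0.03 share -0.0005
pan [0.59720838 0.02121582 0.02833081] 0.23418773823522088
keys Y W R / B G K [[0.4687, 0.0726, 0.062], [0.4703, 0.0176, 0.062], [0.4718, -0.0374, 0.062], [0.4227, 0.0713, 0.062], [0.4243, 0.0163, 0.062], [0.4258, -0.0387, 0.062]]
side keys [[224.9, 211.9], [242.3, 202.5], [258.5, 193.7], [237.7, 220.8], [255.2, 210.8], [271.5, 201.5]]
tin [ 0.47669397 -0.25157572  0.11887989] 0.20096934705605918
card [0.46976112 0.29957587 0.23455731] 0.12318276579736676
tcp top (np.float64(457.61980670836994), np.float64(303.73273331629775)) side (np.float64(470.1330873294257), np.float64(110.99302030658603))
lid side [[300.6, 153.1], [313.4, 145.4], [327.0, 150.3], [314.4, 158.5]]
pan side [[160.2, 178.9], [219.9, 154.1], [198.3, 207.2], [259.9, 176.3]]
pan top [[202.9, 135.5], [268.7, 134.3], [202.9, 190.7], [270.2, 189.4]]
tray (np.float64(0.4626725395967384), np.float64(0.3292406957960324), np.float64(0.23455730559647697))
tray top [[101.4, 184.3], [110.3, 235.0], [144.8, 174.7], [154.5, 225.0], [114.5, 190.2], [122.9, 236.6], [154.0, 181.4], [163.1, 227.4]]
tray side [[63.4, 254.0], [114.4, 290.6], [120.1, 218.9], [170.6, 247.2], [79.3, 291.4], [127.4, 328.8], [130.1, 254.9], [177.4, 284.4]]
[[579.0, 224.0], [639.0, 249.0], [591.0, 271.0], [531.0, 244.0]]
```

View pics/m6.png

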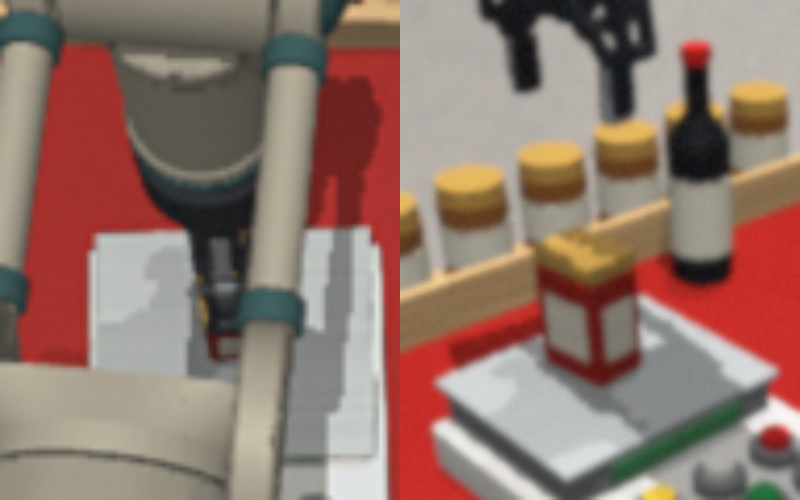

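The tin's lid corners in the side crop lie within about 1.5 px of prediction, so I grip it by its other sides.

apply_moves(xyz=[[-0.001,0.001,0.08],[0,0,0.12],[0,0,0.1],[0,0,0.08],[0,0,0.05],[0,0,0.016],[0,0,0],[0,0,0]], rot=[[0,0,0],[0,0,0],[0,0,0],[0,0,0],[0,0,0],[0,0,0],[0,0,0],[0,0,0]], hand=[1,1,1,1,1,1,1,1])

```text
clock: 27.88
position: [0.6165, 0.0217, 0.1356]
ee_rot: [0.001, 0.664, 0.748, 0.001]
contact_force: [0.5, 1.0, 0.4]
width: 0.0855
gripper_force: 0.0
```

apply_moves(xyz=[[0,0,0],[0,0,0],[0,0,0],[0,0,0],[0,0,0],[0,0,0]], rot=[[0,0,0],[0,0,0],[0,0,0],[0,0,0],[0,0,0],[0,0,0]], hand=[-1,-1,-1,-1,-1,-1], force=50)

```text
clock: 28.62
position: [0.6168, 0.0217, 0.1355]
ee_rot: [0.001, 0.664, 0.748, 0.001]
contact_force: [0.7, -0.5, 4.9]
width: 0.0634
gripper_force: 56.0
```

```bash
python3 to.py .6155 .0217 .29 6.8
```

```text
t 28.625 pos [0.6168 0.0217 0.1355] tilt 0.14 F [ 0.7 -0.5  4.9] w 0.0634 g 56.0
psi 6.79 shift mm [ 1.000e-01 -9.000e-01 -1.545e+02] share [ 3.000e-04 -2.900e-03 -5.149e-01] rows>= 4
rotz deg -0.01 share -0.0002
```

apply_moves(xyz=[[0,0,-0.03],[0,0,-0.08],[0,0,-0.13],[0,0,-0.13],[0,0,-0.1],[0,0,-0.03],[0,0,0]], rot=[[0,0,0],[0,0,0],[0,0,0],[0,0,0],[0,0,0],[0,0,0],[0,0,0]], hand=[-1,-1,-1,-1,-1,-1,-1])

```text
clock: 29.5
position: [0.6153, 0.0218, 0.2838]
ee_rot: [-0.001, 0.664, 0.748, -0.0]
contact_force: [1.3, -0.3, -5.1]
width: 0.0631
gripper_force: 56.1
```

```bash
python3 to.py .4698 .2996 .285 13.44;  python3 - <<'E' | tail -2
from fit import *
t=[]
for n,d,x0,y0,w,h in(('top',T,92,165,80,84),('side',S,55,212,130,136)):
    im=cv2.imread(f'pics/{n}0.png'); k=400/w; f=1/1.5625
    A=np.array([[f*k,0,(.5*f-.5-x0+.5)*k-.5],[0,f*k,(.5*f-.5-y0+.5)*k-.5]])
    o=cv2.warpAffine(im,A,(400,420),flags=cv2.INTER_CUBIC)
    def L(P,c):
        pts=[(np.array(w2px(d,p))-[x0,y0]+.5)*k-.5 for p in place(tray,P)]
        for a,b in zip(pts[:-1],pts[1:]): cv2.line(o,tuple(int(v) for v in np.round(a)),tuple(int(v) for v in np.round(b)),c,1)
    for y in(.061,.0025,-.061):
        y0_,y1_=y-.0025,y+.0025
        if y==.0025: y0_,y1_=-.0025,.0025
        L([(.075,y0_,.105),(-.075,y0_,.105),(-.075,y1_,.105),(.075,y1_,.105),(.075,y0_,.105)],(0,255,255))
    L([(a,b,.007) for a,b in((.045,-.0045),(.045,-.0565),(-.045,-.0565),(-.045,-.0045),(.045,-.0045))],(255,0,255))
    L([(a,b,0) for a,b in((.075,.0635),(.075,-.0635),(-.075,-.0635),(-.075,.0635),(.075,.0635))],(255,255,0))
    t.append(o)
cv2.imwrite('pics/m7.png',np.hstack(t))
E
```

```text
t 29.5 pos [0.6153 0.0218 0.2838] tilt 0.08 F [ 1.3 -0.3 -5.1] w 0.0631 g 56.1
psi 6.79 shift mm [ 293.  -111.6   -1. ] share [ 0.9768 -0.3721 -0.0034] rows>= 7
rotz deg -6.65 share -0.1108
tray top [[101.4, 184.3], [110.3, 235.0], [144.8, 174.7], [154.5, 225.0], [114.5, 190.2], [122.9, 236.6], [154.0, 181.4], [163.1, 227.4]]
tray side [[63.4, 254.0], [114.4, 290.6], [120.1, 218.9], [170.6, 247.2], [79.3, 291.4], [127.4, 328.8], [130.1, 254.9], [177.4, 284.4]]
```

View pics/m7.png

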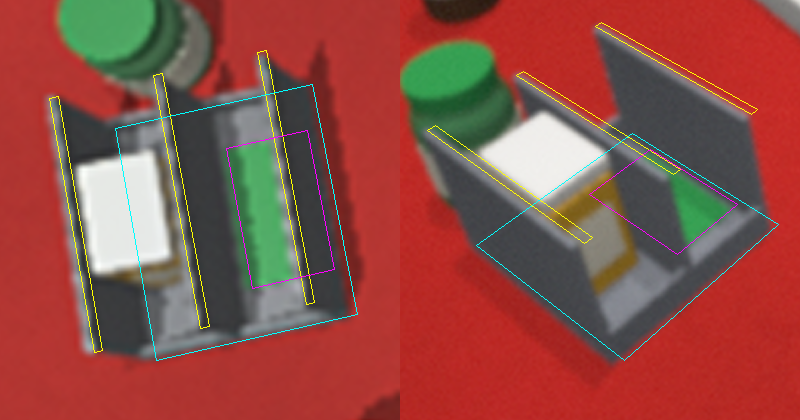

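The outline overlay looks 1–3 px off in places. I'll refine the tray pose numerically by fitting its silhouette in both cameras.

```bash
cat > sil.py <<'E'
from fit import *
from scipy.optimize import minimize
from scipy.spatial import ConvexHull
k=4
def box(x0,x1,y0,y1,z0,z1): return [(x,y,z) for x in(x0,x1) for y in(y0,y1) for z in(z0,z1)]
W=[box(-.075,.075,y-.0025,y+.0025,0,.105) for y in(.061,0,-.061)]
O=[box(-.075,.075,-.0635,.0635,0,.005),box(-.075,-.07,-.0635,.0635,0,.025),box(.07,.075,-.0635,.0635,0,.025)]
C=box(-.045,.045,-.0565,-.0045,.007,.007)
obs={}
for n,d,x0,y0,w,h in(('top',T,85,168,95,80),('side',S,50,208,140,125)):
    im=cv2.imread(f'pics/{n}0.png'); im=cv2.resize(im,(512*k,384*k),interpolation=cv2.INTER_LINEAR)[y0*k:(y0+h)*k,x0*k:(x0+w)*k].astype(float)
    b,g,r=im[...,0],im[...,1],im[...,2]
    nonred=(r<2.0*np.maximum(g,b)).astype(float)
    green=((g>1.35*r)&(g>1.15*b)).astype(float)
    obs[n]=(d,x0,y0,nonred,green)
def poly(m,d,x0,y0,q,P,v):
    uv=np.array([w2px(d,p) for p in place(q,P)]); uv=(uv-[x0,y0]+.5)*k-.5
    cv2.fillConvexPoly(m,np.round(cv2.convexHull(uv.astype(np.float32))*16).astype(np.int32),v,shift=4)
def cost(q,names):
    c=0
    for n in names:
        d,x0,y0,nr,gr=obs[n]; s=np.zeros(nr.shape); cm=s.copy()
        for P in W+O: poly(s,d,x0,y0,q,P,1)
        poly(cm,d,x0,y0,q,C,1)
        for P in W+[O[1]]: poly(cm,d,x0,y0,q,P,0)
        near=np.zeros_like(s); poly(near,d,x0,y0,q,C,1); near=cv2.dilate(near,np.ones((25,25)))
        B=lambda a:cv2.GaussianBlur(a,(0,0),3)
        # ignore jar: top rows above tray and left of side view
        ig=np.ones(nr.shape)
        if n=='top': ig[:int((188-y0)*k),:int((135-x0)*k)]=0
        else: ig[:int((262-y0)*k),:int((100-x0)*k)]=0
        sil=ig*(B(s)-B(nr))**2
        c+=sil.sum()+2*(near*(B(cm)-B(gr*near))**2).sum()
    return c
for names in(['top'],['side'],['top','side']):
    r=minimize(cost,tray,args=(names,),method='Nelder-Mead',options=dict(initial_simplex=np.array(tray)+np.array([[0,0,0],[.008,0,0],[0,.008,0],[0,0,.06]]),xatol=1e-4))
    q=r.x; print(names,np.round(q,4),'cost',round(cost(tray,names)),'->',round(r.fun),'card',np.round(place(q,[(0,-.0305,0)])[0][:2],4))
E
python3 sil.py|tail -3
```

```text
['top'] [0.4621 0.3329 0.2134] cost 2043 -> 101 card [0.4685 0.3031]
['side'] [0.4647 0.3339 0.1942] cost 14895 -> 7152 card [0.4706 0.3039]
['top', 'side'] [0.4648 0.3338 0.2004] cost 16939 -> 7824 card [0.4708 0.3039]
```

apply_moves(xyz=[[0.06,-0.0225,0],[0.12,-0.045,0],[0.15,-0.0565,0],[0.15,-0.0565,0],[0.15,-0.0565,0],[0.15,-0.0565,0],[0.13,-0.049,0],[0.079,-0.03,0]], rot=[[0,0,0],[0,0,0],[0,0,0],[0,0,0],[0,0,0],[0,0,0],[0,0,0],[0,0,0]], hand=[-1,-1,-1,-1,-1,-1,-1,-1])

```text
clock: 30.5
position: [0.4665, 0.3053, 0.2829]
ee_rot: [-0.001, 0.663, 0.749, -0.001]
contact_force: [0.1, -0.7, -2.8]
width: 0.0635
gripper_force: 56.0
```

apply_moves(xyz=[[0,0,0],[0,0,0],[0,0,0],[0,0,0]], rot=[[0,0,-0.045],[0,0,-0.04],[0,0,0],[0,0,0]], hand=[-1,-1,-1,-1])

```text
clock: 31.0
position: [0.4689, 0.3033, 0.2837]
ee_rot: [-0.0, 0.63, 0.776, -0.001]
contact_force: [0.4, 0.4, -3.3]
width: 0.0634
gripper_force: 55.9
```

```bash
python3 to.py .4692 .3033 .175 11.9
```

```text
t 31.0 pos [0.4689 0.3033 0.2837] tilt 0.1 F [ 0.4  0.4 -3.3] w 0.0634 g 55.9
psi 11.87 shift mm [-1.000e-01  5.000e-01  1.087e+02] share [-2.000e-04  1.600e-03  3.623e-01] rows>= 3
rotz deg -0.03 share -0.0004
```

apply_moves(xyz=[[0,0.001,0.08],[0,0,0.12],[0,0,0.1],[0,0,0.06],[0,0,0],[0,0,0]], rot=[[0,0,0],[0,0,0],[0,0,0],[0,0,0],[0,0,0],[0,0,0]], hand=[-1,-1,-1,-1,-1,-1])

```text
clock: 31.75
position: [0.4706, 0.3035, 0.1773]
ee_rot: [0.0, 0.63, 0.776, 0.001]
contact_force: [0.2, 0.1, -3.8]
width: 0.0634
gripper_force: 56.0
```

```bash
python3 to.py .4692 .3033 .1 11.9;  python3 - <<'E'
from h import *
t=[]
s=status.get_state(); p=s['position']
for n,x0,y0,w,h in(('top',90,155,96,120),('side',60,170,128,160)):
    d=cam(n); k=400/w
    o=cv2.resize(d['pixels'][y0:y0+h,x0:x0+w,::-1],(400,500),interpolation=cv2.INTER_CUBIC)
    c,sn=np.cos(.208),np.sin(.208)
    for z,col in((p[2]-.0595,(255,255,0)),):
        pts=[]
        for a,b in((.032,.023),(.032,-.023),(-.032,-.023),(-.032,.023)):
            u=w2px(d,(p[0]+c*a-sn*b,p[1]+sn*a+c*b,z)); pts.append((np.array(u)-[x0,y0]+.5)*k-.5)
        cv2.polylines(o,[np.round(np.array(pts)).astype(np.int32)],True,col,1)
    t.append(o)
cv2.imwrite('pics/m8.png',np.hstack(t))
E
```

```text
t 31.75 pos [0.4706 0.3035 0.1773] tilt 0.08 F [ 0.2  0.1 -3.8] w 0.0634 g 56.0
psi 11.87 shift mm [ 0.1 -1.5 77.3] share [ 2.000e-04 -5.200e-03  2.576e-01] rows>= 2
rotz deg -0.03 share -0.0006
```

View pics/m8.png

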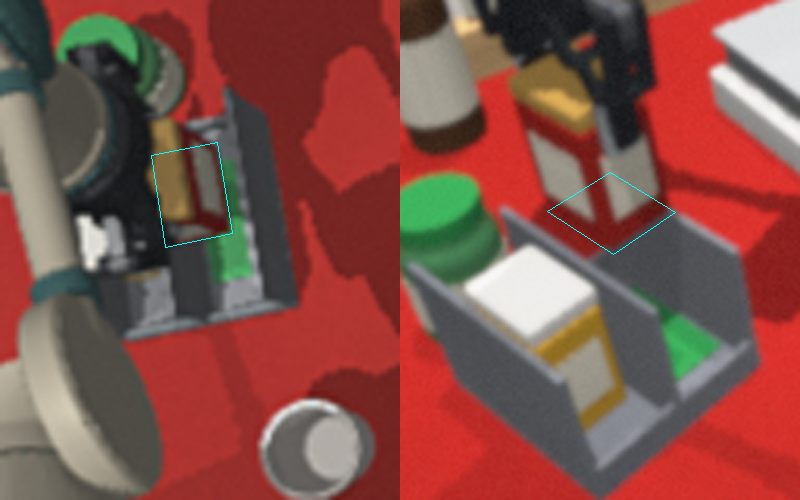

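The tin hangs upright over the empty lane, and its lower outline agrees with the prediction in both views. Lowering in stages while watching side forces.

apply_moves(xyz=[[0,-0.004,0.02],[0,0,0.03],[0,0,0.03],[0,0,0.03],[0,0,0],[0,0,0]], rot=[[0,0,0],[0,0,0],[0,0,0],[0,0,0],[0,0,0],[0,0,0]], hand=[-1,-1,-1,-1,-1,-1])

```text
clock: 32.6
position: [0.4691, 0.3031, 0.1435]
ee_rot: [0.0, 0.63, 0.777, 0.0]
contact_force: [-0.1, -0.1, -3.1]
width: 0.0635
gripper_force: 56.1
```

apply_moves(xyz=[[0,0,0.03],[0,0,0.03],[0,0,0.03],[0,0,0.03],[0,0,0.02],[0,0,0],[0,0,0]], rot=[[0,0,0],[0,0,0],[0,0,0],[0,0,0],[0,0,0],[0,0,0],[0,0,0]], hand=[-1,-1,-1,-1,-1,-1,-1])

```text
clock: 33.48
position: [0.4691, 0.3031, 0.1017]
ee_rot: [0.0, 0.63, 0.777, 0.0]
contact_force: [-0.1, -0.0, -3.5]
width: 0.0636
gripper_force: 56.2
```

```bash
python3 to.py .4692 .3033 .0665 11.9
```

```text
t 33.475 pos [0.4691 0.3031 0.1017] tilt 0.03 F [-0.1 -0.  -3.5] w 0.0636 g 56.2
psi 11.89 shift mm [ 0.2  0.1 35.2] share [0.0006 0.0003 0.1173] rows>= 1
rotz deg -0.01 share -0.0002
```

apply_moves(xyz=[[0,0,0.03],[0,0,0.03],[0,0,0.025],[0,0,0.015],[0,0,0.005],[0,0,0],[0,0,0]], rot=[[0,0,0],[0,0,0],[0,0,0],[0,0,0],[0,0,0],[0,0,0],[0,0,0]], hand=[-1,-1,-1,-1,-1,-1,-1])

```text
clock: 34.35
position: [0.4691, 0.3031, 0.0703]
ee_rot: [0.0, 0.63, 0.777, 0.0]
contact_force: [0.6, 0.2, -3.7]
width: 0.0629
gripper_force: 56.2
```

apply_moves(xyz=[[0,0,0.004],[0,0,0.004],[0,0,0],[0,0,0]], rot=[[0,0,0],[0,0,0],[0,0,0],[0,0,0]], hand=[-1,-1,-1,-1])

```text
clock: 34.85
position: [0.4689, 0.303, 0.0676]
ee_rot: [0.0, 0.63, 0.777, -0.0]
contact_force: [0.2, 0.4, -3.2]
width: 0.0635
gripper_force: 56.2
```

apply_moves(xyz=[[0,0,0.003],[0,0,0],[0,0,0]], rot=[[0,0,0],[0,0,0],[0,0,0]], hand=[-1,-1,-1])

```text
clock: 35.22
position: [0.4689, 0.303, 0.0667]
ee_rot: [0.0, 0.63, 0.777, -0.0]
contact_force: [0.6, 0.2, -3.4]
width: 0.0635
gripper_force: 56.2
```

apply_moves(xyz=[[0,0,0.003],[0,0,0],[0,0,0]], rot=[[0,0,0],[0,0,0],[0,0,0]], hand=[-1,-1,-1])

```text
clock: 35.6
position: [0.469, 0.3031, 0.0665]
ee_rot: [0.0, 0.63, 0.777, 0.0]
contact_force: [-1.5, -0.3, 5.4]
width: 0.0635
gripper_force: 57.0
```

Contact came at 0.0665, exactly the card's height. Releasing and rising.

apply_moves(xyz=[[0,0,0],[0,0,0],[0,0,0],[0,0,0],[0,0,0]], rot=[[0,0,0],[0,0,0],[0,0,0],[0,0,0],[0,0,0]], hand=[1,1,1,1,1])

```text
clock: 36.22
position: [0.4689, 0.303, 0.0657]
ee_rot: [0.0, 0.63, 0.777, -0.0]
contact_force: [-0.7, -0.4, 0.4]
width: 0.0856
gripper_force: 0.0
```

apply_moves(xyz=[[0,0,-0.04],[0,0,-0.1],[0,0,-0.15],[0,0,-0.18],[0,0,-0.18],[0,0,-0.1],[0,0,0],[0,0,0]], rot=[[0,0,0],[0,0,0],[0,0,0],[0,0,0],[0,0,0],[0,0,0],[0,0,0],[0,0,0]], hand=[1,1,1,1,1,1,1,1])

```text
clock: 37.22
position: [0.4682, 0.3027, 0.2902]
ee_rot: [-0.0, 0.63, 0.777, -0.001]
contact_force: [-0.1, -0.2, -0.6]
width: 0.0854
gripper_force: 0.0
```

Run:
```python
from h import *
d=cam('side'); p=d['pixels'].astype(int)
m=((p[...,0]>150)&(p[...,1]>110)&(p[...,2]<.75*p[...,1])).astype(np.uint8)
m[:, :100]=0;m[:200]=0;m[:,190:]=0
n,l,s,c=cv2.connectedComponentsWithStats(m)
print([(s[i].tolist(),np.round(c[i],1).tolist()) for i in range(1,n) if s[i][4]>20])
q=(.469,.3031,.107); print('lid centre predicted',w2px(d,q))
cc,sn=np.cos(.208),np.sin(.208)
print([np.round(w2px(d,(q[0]+cc*a-sn*b,q[1]+sn*a+cc*b,.107)),1).tolist() for a,b in((.032,.023),(.032,-.023),(-.032,-.023),(-.032,.023))])
```

```text
[([110, 231, 39, 26, 575], [128.6, 243.4]), ([103, 268, 20, 16, 71], [112.5, 275.6])]
lid centre predicted (np.float64(128.99347652824542), np.float64(241.74403959046884))
[[108.7, 241.6], [128.5, 229.1], [149.3, 241.9], [129.6, 255.6]]
```

```bash
python3 -c "
from rig import job; print(job.sign_off())"
```

```text
the job is handed in; nothing more can be done
None
```

I handed the job in at about 37 s of the 72 s allowed; no verdict came back. The tin was zeroed, weighed and rung up in order (yellow pressed twice to be sure), then set upright on the green card, where a last camera check put its lid within about 2 px of the predicted spot.

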